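# Find the blind hole of a lamp spacer and present it hole-up

### The arm

A 6-joint arm with a two-finger parallel gripper is mounted at the origin on the work surface. World frame = base frame: x ahead of the robot, y to its left, z up, the work surface at z = 0. Lengths are in mm, angles in rad, forces in N, time in s.
With the tool pointing down it reaches from about 300 to 750 mm from the base axis. Payload 8.5 kg.
Tool frame: the origin (TCP) lies at the very end of the fingers, on their centre line; the grasp point (between the pads) lies 19 mm behind it; z points along the fingers, x is the direction in which the jaws open and shut, and the axes are right-handed (so a half turn about z gives the same grasp; the last joint's range is limited). The gripper opens to 88 mm and grips with 3 to 60 N. Pads are 18 mm wide; open, the fingers measure 123 mm over their backs; the gripper's body (75 mm by 187 mm) begins 45 mm behind the grasp point.
Start: joints at [1.057, 0.381, 1.297, -0, 1.464, -0.215], TCP at [161.897, 525.614, 238.748] pointing down, gripper open.
Joint ranges: [-3.11, 3.11], [-0.89, 2.33], [0.22, 2.48], [-1.42, 4.56], [0.17, 2.85], [-2.88, 2.88]. Speed limits (rad/s): [2.39, 2.39, 3.14, 3.14, 3.14, 3.14].

### API

Orientations are given as [roll, pitch, yaw] about the fixed x, y, z axes, in that order (R = Rz(yaw) Ry(pitch) Rx(roll)).
In Python, from workcell import robot gives the robot as it stands. The module is installed in compiled form; this text tells all that it offers.
- The arm moves only by the tool drive_tool, never from a script. Its argument "rows" is one flat list of numbers, 6 for each row, row after row: the shift along the tool's x, y, z in mm, then the turn, a rotation vector about the tool's x, y, z in degrees. In form: [x, y, z, wx, wy, wz, x, y, z, wx, wy, wz, ...]. A call has 1 to 8 rows; each row shifts and turns the pose as measured when the row begins, along the tool's axes as they then stand; what a row does not reach is not made up. A row lasts 1/12 s, in which the tool goes at most 41.7 mm and 7.16 degrees, less where a joint would pass 70% of its speed; a pose out of reach is approached as far as the arm can. A call with a gripper value outside its range is refused whole. "hand" is the closure, from -1 (fully open) to 1 (shut), so that 0 is half open, set as the call begins (left out, the last holds). The fingers move at their own pace and stop on an object; "force" is the grip in N (left out, the last holds). Time passes only in rows, so rows that do not move let the fingers close. It gives the time, the measured TCP pose, the force and the opening at its end, in the units of the state.
- robot.get_state(): the state, without advancing time (a new reading comes with each control period).
- robot.snapshot(name): name is "scene" or "top" or "wrist"; returns (picture, depth): 420x560x3 uint8, blue, green, red; 420x560 float32, mm along the optical axis (not along the pixel's ray), 0 where there is no reading.
- robot.calibration(name): a dict with "vertical_fov" (degrees; the focal length in pixels is half the picture's height over the tangent of half this angle, whatever the lens; pixels are square), "cx", "cy" (the principal point, pixels), "world_from_camera" (4x4, takes a point from camera to world coordinates). Camera axes: x right, y down, z forward; pixel columns grow to the right and rows downward; lengths in mm; the calibration is good to about 2 mm. A picture is of the moment at which its call begins: read the wrist's pose just before it. calibration takes no time and is no camera call; for the wrist camera it gives the pose at the moment of the call.
- robot.hand_in(): hands the job in, once; it reports no verdict.
The state is a dict: "time_s": time; "joints": joint angles; "dq": joint speeds; "tau": joint torques, N m; "tool_pos": TCP position; "orientation": TCP orientation; "ft_force": force on the tool from outside, world axes, zero at the start; "wrist_torque": the same for the moment, N m; "gripper_width": finger opening in mm.
Only numpy, scipy, OpenCV 4.12 (cv2) and the standard library are available. Lean on these libraries where they do the work, as an engineer would, in place of code of your own. Each camera call takes 0.05 s, during which the arm holds its last target. There are 200 camera calls.

### The job

The white square spacer lying on the bench has a deep blind hole in one end and only a shallow dimple in the other, and they look alike: stand it end-down on the upright pin of the blue gauge block to feel which end takes the pin. Then finish while still holding the spacer still in the gripper with its deep hole facing straight up, off the gauge and with at least 10 cm of air beneath it; do not put it down or let go. Leave everything else on the bench where it lies.

Things in the scene. Friction and masses are not known exactly. Their poses are not given: they have to be found in the camera images.
- spacer: white plastic block 44 x 44 mm square, 70 mm long, about 140 g, a 6 mm black band round it near each end, lying on a long flat side, turned any way. Origin at the block's centre (22 mm above the bench as it lies); x runs lengthwise, y and z square to the flat sides, z up as it lies. It can be laid on a flat side on free bench and gripped anew
- end_a (a point): middle of the spacer's +x end face, 35 mm from its centre. Each end has a round mouth 20 mm wide with a black bottom; one is the deep hole (42 mm deep), the other a dimple only 4 mm deep. Which is which is not told: feel for it with the pin
- end_b (a point): middle of the spacer's -x end face, 35 mm from its centre; looks just like the other end
- gauge: fixed blue block 70 x 70 mm, 25 mm high, with a steel pin upright in its middle, 12 mm thick, 25 mm long, rounded tip. Origin at the block's underside centre, z up. Stood centred on the pin, the spacer's deep end goes down onto the block (spacer centre 60 mm above the bench); its dimple end stops on the pin's tip (centre 81 mm above the bench)
- pin_tip (a point): top of the gauge's pin, on its axis, 50 mm above the bench
- led_board_long: flat white circuit board with yellow LEDs, about 150 x 45 x 8 mm; origin at its underside
- led_board_short: smaller white circuit board with yellow LEDs, about 100 x 45 x 8 mm; origin at its underside
- pliers: long-nose pliers lying flat, 180 mm long, 14 mm high, grey grips; origin at the middle of the underside
- brass_bush: short brass tube standing upright, 26 mm wide, 24 mm high; origin at its underside
- reflector: silver reflector bowl, 110 mm wide, 45 mm high; origin at its underside
- screwdriver: screwdriver with orange handle, lying flat; origin at its underside
Things that resemble listed ones, but are neither listed nor needed, are in the scene too. Of the things that look like the spacer, the middle-sized one is meant.

How it is judged:
By the outcome, as a careful person would: the job done as asked, in the order asked, and still so for the second after the job is handed in, while the arm keeps its last pose, push and grip.
It also fails if it takes over 61 s, if anything falls off the work surface, if the arm or the gripper's body presses on something with over 40 N, if the wrist force passes 120 N, or if a joint passes its speed limit or range.

## Working session

There is one attempt and no reset: what is moved stays moved. The work goes in short steps, Python scripts to look and compute and a tool call to move; the robot and the scene stay as the last step left them, time stands still between calls to the robot, and variables do not carry over. Pictures are saved under pics/ and viewed, about 8 in all and at most 12, crops included, and the job is handed in when it is done.

Besides the shell and the picture viewer there is one more tool, called after "Emit:" by a JSON object that holds its "api" and its "payload", one argument or row to a line. drive_tool: Moves the arm, as the interface text tells. Its arguments: {"type":"object","properties":{"rows":{"type":"array","items":{"type":"number"}},"hand":{"type":"number"},"force":{"type":"number"}},"required":["rows"]}

```bash
mkdir -p pics
cat > h.py <<'E'
import numpy as np,cv2
from workcell import robot
from scipy.spatial.transform import Rotation as R
def snap(n,save=None):
    c=robot.calibration(n);p,d=robot.snapshot(n)
    if save: cv2.imwrite('pics/'+save,p); np.savez('pics/'+save+'.npz',p=p,d=d,T=c['world_from_camera'],k=[c['vertical_fov'],c['cx'],c['cy']])
    return p,d,c
def load(save):
    z=np.load('pics/'+save+'.npz');return z['p'],z['d'],dict(world_from_camera=z['T'],vertical_fov=z['k'][0],cx=z['k'][1],cy=z['k'][2])
def cloud(d,c):
    f=d.shape[0]/2/np.tan(np.radians(c['vertical_fov'])/2)
    v,u=np.mgrid[:d.shape[0],:d.shape[1]]
    P=np.stack([(u-c['cx'])/f*d,(v-c['cy'])/f*d,d],-1)
    T=np.array(c['world_from_camera']);return P@T[:3,:3].T+T[:3,3]
E
python3 - <<'E'
from h import *
print(robot.get_state())
for n in('top','scene'):
    p,d,c=snap(n,n+'1.png');print(n,c)
a=cv2.imread('pics/top1.png');b=cv2.imread('pics/scene1.png')
E
```

```text
{'time_s': 0.0, 'joints': array([ 1.05668089e+00,  3.81192877e-01,  1.29820307e+00,  1.40814571e-05,
        1.46358957e+00, -2.15310195e-01]), 'dq': array([ 0.001679  , -0.0008146 ,  0.00092061,  0.00021427, -0.00233653,
        0.00169672]), 'tau': array([ 9.18533806e-05, -4.37943256e+01, -2.24552429e+01,  7.13444198e-02,
        3.54058889e-02, -1.21592070e-04]), 'tool_pos': array([161.78256598, 525.39772143, 238.15889942]), 'orientation': array([-3.14128139e+00,  1.35770912e-03,  1.27198978e+00]), 'ft_force': array([0.14471797, 0.36415144, 0.82850597]), 'wrist_torque': array([0.07100477, 0.01654798, 0.02359339]), 'gripper_width': 88.28085664155833}
top {'vertical_fov': 56.271536389712864, 'cx': 282.54922631953025, 'cy': 212.10679599583264, 'world_from_camera': array([[ 1.13023203e-01, -9.69881073e-01,  2.15769459e-01,
         3.58099604e+02],
       [-9.93573039e-01, -1.11677744e-01,  1.84580189e-02,
         2.14393089e+01],
       [ 6.19456321e-03, -2.16468901e-01, -9.76269861e-01,
         1.08891240e+03],
       [ 0.00000000e+00,  0.00000000e+00,  0.00000000e+00,
         1.00000000e+00]])}
scene {'vertical_fov': 42.41183262524287, 'cx': 269.2140207083713, 'cy': 212.4033307575184, 'world_from_camera': array([[ 8.24567459e-01,  3.38681084e-01, -4.53192706e-01,
         1.20683466e+03],
       [ 5.65574124e-01, -5.14174510e-01,  6.44787161e-01,
        -8.17619618e+02],
       [-1.46429231e-02, -7.87984579e-01, -6.15520827e-01,
         9.04143163e+02],
       [ 0.00000000e+00,  0.00000000e+00,  0.00000000e+00,
         1.00000000e+00]])}
```

View pics/top1.png

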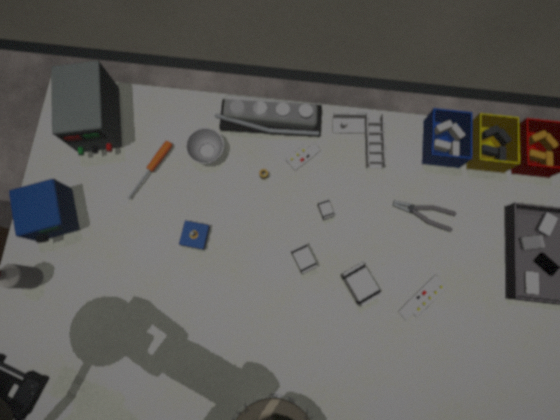

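View pics/scene1.png

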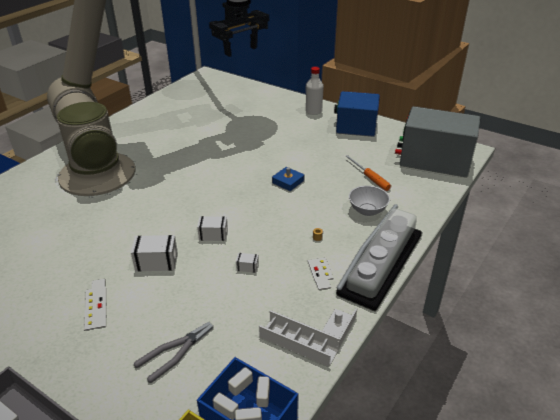

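Three look-alikes appear in the top view: small at (326,209), middle at (304,258) and large at (361,284). I choose the middle one; the gauge is at (195,235). Next I measure all three, since the middle one must be 44 x 70 mm.

Run:
```python
from h import *
for s in('top1.png','scene1.png'):
    p,d,c=load(s);P=cloud(d,c);
    pts={'top1.png':dict(small=(326,209),mid=(304,258),big=(361,284),gauge=(195,235)),'scene1.png':dict(small=(247,262),mid=(213,228),big=(156,253),gauge=(288,179))}[s]
    for n,(u,v) in pts.items():
        c0=P[v,u]
        m=(np.hypot(P[...,0]-c0[0],P[...,1]-c0[1])<(75))&(P[...,2]>8)&(d>0)
        lab=cv2.connectedComponents(m.astype(np.uint8))[1]; m=lab==lab[v,u]
        Q=P[m]; zt=np.percentile(Q[:,2],90); t=Q[Q[:,2]>(np.median(Q[Q[:,2]>zt-8][:,2])-4)]
        r=cv2.minAreaRect(t[:,:2].astype(np.float32))
        print(s,n,c0.round(0),m.sum(),'ztop',np.median(t[:,2]).round(1),[np.round(x,1) for x in r], 'zmax',Q[:,2].max().round(1))
p,d,c=load('top1.png');q=load('scene1.png')[0]
e=lambda a:cv2.resize(a,(400,400),interpolation=cv2.INTER_CUBIC)
cv2.imwrite('pics/crop1.png',np.hstack([e(p[210:310,250:350]),e(q[190:270,180:260])]))
```

```text
top1.png small [615. -77.  29.] 227 ztop 29.8 [array([616.1, -76.4]), array([49.7, 31.9]), np.float64(24.4)] zmax 36.3
top1.png mid [471. -29.  45.] 467 ztop 43.2 [array([471.4, -28.5]), array([69.6, 44.6]), np.float64(31.7)] zmax 49.8
top1.png big [ 420. -181.   63.] 1007 ztop 59.6 [array([ 420.4, -184.4]), array([96.1, 61.1]), np.float64(36.2)] zmax 65.9
top1.png gauge [502. 272.  27.] 671 ztop 23.9 [array([503.1, 276.9]), array([70.5, 69.7]), np.float64(86.0)] zmax 51.7
scene1.png small [627. -87.  30.] 339 ztop 30.4 [array([618.2, -76.1]), array([49.4, 36.4]), np.float64(26.4)] zmax 35.1
scene1.png mid [489. -42.  40.] 619 ztop 43.6 [array([473.6, -28.6]), array([71. , 53.4]), np.float64(32.5)] zmax 48.6
scene1.png big [ 448. -201.   55.] 1410 ztop 59.7 [array([ 423.2, -183.5]), array([96.1, 64.7]), np.float64(35.8)] zmax 64.9
scene1.png gauge [518. 259.  27.] 472 ztop 25.0 [array([507.8, 277.7]), array([72. , 72.7]), np.float64(87.5)] zmax 51.9
```

View pics/crop1.png

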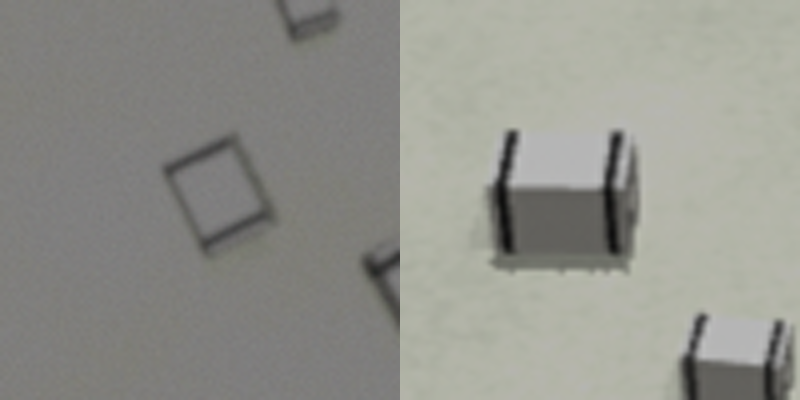

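Middle-sized block confirmed: 70 x 44 mm, top at about 44 mm, centre (472,-29), long axis at about 32°. The gauge is near (505,277). I'll go via the gauge for a wrist look, then to the spacer.

```bash
cat >> h.py <<'E'
def pose():
    s=robot.get_state();return np.array(s['tool_pos']),R.from_euler('xyz',s['orientation']),s
def rows(p1,R1,n=8,total=None):
    """plan `total` equal steps to pose, print first n"""
    p0,R0,s=pose();total=total or n
    w=(R0.inv()*R1).as_rotvec()/total;out=[]
    for k in range(min(n,total)):
        Rk=R0*R.from_rotvec(w*k);t=Rk.inv().apply((p1-p0)/total)
        out.append(list(np.round(t,1))+list(np.round(np.degrees(w),2)))
    print('dist',np.linalg.norm(p1-p0).round(1),'ang',np.degrees((R0.inv()*R1).magnitude()).round(1),'step',np.linalg.norm((p1-p0)/total).round(1),np.degrees(np.linalg.norm(w)).round(2))
    print(', '.join(', '.join('%g'%x for x in r) for r in out))
def down(yaw,tilt=0): # tilt about tool x, deg
    return R.from_euler('xyz',[np.pi,0,np.radians(yaw)])*R.from_euler('x',tilt,degrees=True)
def stat():
    p,r,s=pose();print('t',round(s['time_s'],2),'p',p.round(1),'x',r.as_matrix()[:,0].round(3),'z',r.as_matrix()[:,2].round(3),'J',s['joints'].round(2),'F',s['ft_force'].round(1),'w',round(s['gripper_width'],1))
E
python3 - <<'E'
from h import *
p,r,s=pose();c=robot.calibration('wrist')
T=c['world_from_camera'];print(c['vertical_fov'],r.inv().apply(T[:3,3]-p).round(1),(r.inv().as_matrix()@T[:3,:3]).round(3))
rows(np.array([440,200,300.]),down(0),8,13)
E
```

```text
64.62301611225128 [   0.2  -70.9 -145.7] [[ 1.    -0.    -0.   ]
 [ 0.     0.961  0.276]
 [ 0.    -0.276  0.961]]
dist 432.6 ang 72.9 step 33.3 5.61
-17.6, 27.8, -4.7, 0, 0.01, 5.61, -14.8, 29.4, -4.7, 0, 0.01, 5.61, -11.9, 30.7, -4.7, 0, 0.01, 5.61, -8.8, 31.7, -4.7, 0, 0.01, 5.61, -5.7, 32.4, -4.7, 0, 0.01, 5.61, -2.5, 32.8, -4.8, 0, 0.01, 5.61, 0.7, 32.9, -4.8, 0, 0.01, 5.61, 3.9, 32.7, -4.8, 0, 0.01, 5.61
```

Run:
```python
from h import *
rows(np.array([515,305,260.]),down(-10),8,14)
```

```text
dist 416.9 ang 82.9 step 29.8 5.92
-7.6, 28.7, -1.6, 0, 0, 5.92, -4.6, 29.4, -1.6, 0, 0, 5.92, -1.6, 29.7, -1.6, 0, 0, 5.92, 1.5, 29.7, -1.6, 0, 0, 5.92, 4.6, 29.4, -1.6, 0, 0, 5.92, 7.6, 28.8, -1.6, 0, 0, 5.92, 10.5, 27.8, -1.6, 0, 0, 5.92, 13.3, 26.6, -1.6, 0, 0, 5.92
```

Emit:
{"api": "drive_tool", "payload": {
  "rows": [-8,29,-2,0,0,6,-5,29,-2,0,0,6,-2,30,-2,0,0,6,2,30,-2,0,0,6,5,29,-2,0,0,6,8,29,-2,0,0,6,11,28,-2,0,0,6,13,27,-2,0,0,6],
  "hand": -1
}}

```text
time_s: 0.77
tool_pos: [365.4, 391.9, 251.4]
orientation: [3.139, 0.008, 0.408]
ft_force: [-0.5, 0.4, -0.2]
gripper_width: 88.4
```

Run:
```python
from h import *
stat();rows(np.array([515,305,260.]),down(-10),8,7)
```

```text
t 0.77 p [365.4 391.9 251.4] x [ 0.918  0.396 -0.008] z [-0.007 -0.006 -1.   ] J [ 0.6   0.35  1.31 -0.    1.49  0.19] F [-0.5  0.4 -0.2] w 88.4
dist 173.2 ang 33.4 step 24.7 4.77
14.7, 19.9, -1.3, 0.04, 0.06, 4.77, 16.3, 18.6, -1.3, 0.04, 0.06, 4.77, 17.8, 17.2, -1.3, 0.04, 0.06, 4.77, 19.1, 15.6, -1.3, 0.04, 0.06, 4.77, 20.4, 14, -1.3, 0.04, 0.06, 4.77, 21.5, 12.2, -1.3, 0.04, 0.06, 4.77, 22.4, 10.4, -1.2, 0.04, 0.06, 4.77
```

Emit:
{"api": "drive_tool", "payload": {
  "rows": [15,20,-1,0,0,5,16,19,-1,0,0,5,18,17,-1,0,0,5,19,16,-1,0,0,5,20,14,-1,0,0,5,22,12,-1,0,0,5,22,10,-1,0,0,5,0,0,0,0,0,0]
}}

```text
time_s: 1.43
tool_pos: [522.7, 291.0, 255.0]
orientation: [3.13, 0.009, -0.246]
ft_force: [0.3, 0.6, -0.2]
gripper_width: 88.0
```

Run:
```python
from h import *
stat();p,d,c=snap('wrist','w1.png');P=cloud(d,c)
m=(P[...,2]>15)&(np.hypot(P[...,0]-505,P[...,1]-277)<60)&(d>0)
Q=P[m];t=Q[(Q[:,2]<30)&(Q[:,2]>18)];print('block',np.median(t[:,2]),cv2.minAreaRect(t[:,:2].astype(np.float32)))
t=Q[Q[:,2]>44];print('pin',len(t),t.mean(0),t[:,2].max(),cv2.minAreaRect(t[:,:2].astype(np.float32)))
```

```text
t 1.43 p [522.7 291.  255. ] x [ 0.97  -0.244 -0.009] z [-0.012 -0.009 -1.   ] J [ 0.31  0.46  1.11 -0.    1.58  0.56] F [ 0.3  0.6 -0.2] w 88.0
block 24.47777924021932 ((505.6259765625, 278.2038269042969), (70.05390930175781, 70.07489013671875), 85.41617584228516)
pin 38348 [508.11868545 316.28501678 336.38010521] 359.50465975560843 ((516.3062744140625, 296.7908020019531), (51.045005798339844, 106.69278717041016), 74.18673706054688)
```

View pics/w1.png

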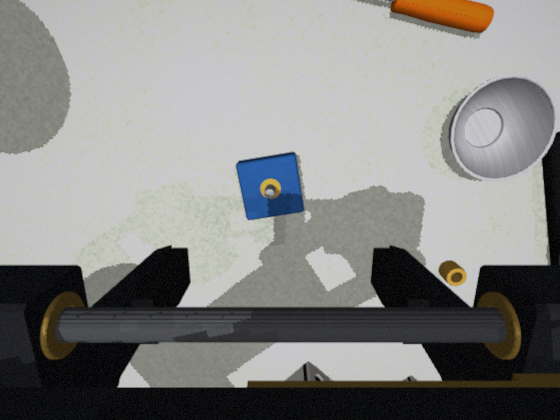

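The gauge fits 70 x 70 mm at (505.6,278.2), top at 24.5 mm; in the picture it is at about (270,187) with the pin in its middle. I go on to the spacer.

Run:
```python
from h import *
p,d,c=load('w1.png');P=cloud(d,c)
t=P[(P[...,2]>40)&(P[...,2]<55)&(np.hypot(P[...,0]-505,P[...,1]-277)<20)&(d>0)];print('pin',len(t),t.mean(0),t[:,2].max())
rows(np.array([495,-14,190.]),down(-58),8,10)
```

```text
pin 100 [506.18288444 279.12151904  48.32187923] 51.07142578542545
dist 313.9 ang 44.2 step 31.4 4.42
4.9, 30.3, 6.8, 0.08, 0.03, 4.41, 7.2, 29.8, 6.7, 0.08, 0.03, 4.41, 9.4, 29.2, 6.7, 0.08, 0.03, 4.41, 11.7, 28.4, 6.7, 0.08, 0.03, 4.41, 13.8, 27.4, 6.6, 0.08, 0.03, 4.41, 15.9, 26.3, 6.6, 0.08, 0.03, 4.41, 17.8, 25, 6.6, 0.08, 0.03, 4.41, 19.7, 23.5, 6.5, 0.08, 0.03, 4.41
```

Emit:
{"api": "drive_tool", "payload": {
  "rows": [5,32,7,0,0,5,7,32,7,0,0,5,9,31,7,0,0,5,12,30,7,0,0,5,14,29,7,0,0,5,16,28,7,0,0,5,18,26,7,0,0,5,20,25,7,0,0,5]
}}

```text
time_s: 2.15
tool_pos: [477.8, 37.1, 197.8]
orientation: [3.127, 0.004, -0.942]
ft_force: [0.5, -0.0, 0.5]
gripper_width: 88.0
```

Run:
```python
from h import *
stat();rows(np.array([495,-14,190.]),down(-58),8,4)
```

```text
t 2.15 p [477.8  37.1 197.8] x [ 0.588 -0.809 -0.004] z [-0.014 -0.005 -1.   ] J [-0.17  0.3   1.55 -0.01  1.31  0.78] F [ 0.5 -0.   0.5] w 88.0
dist 54.5 ang 4.1 step 13.6 1.03
12.9, 4, 2, 0.21, 0.05, 1, 12.9, 3.8, 2, 0.21, 0.05, 1, 13, 3.6, 2, 0.21, 0.05, 1, 13.1, 3.3, 2, 0.21, 0.05, 1
```

Emit:
{"api": "drive_tool", "payload": {
  "rows": [13,4,2,0,0,1,13,4,2,0,0,1,13,4,2,0,0,1,8,3,1,0,0,0,0,0,0,0,0,0]
}}

```text
time_s: 2.57
tool_pos: [487.4, -13.1, 189.2]
orientation: [3.123, 0.007, -0.997]
ft_force: [0.0, -0.1, 0.2]
gripper_width: 88.2
```

Run:
```python
from h import *
stat();p,d,c=snap('wrist','w2.png');P=cloud(d,c)
t=P[(P[...,2]>38)&(P[...,2]<50)&(np.hypot(P[...,0]-472,P[...,1]+29)<60)&(d>0)];print('mid',len(t),np.median(t[:,2]),cv2.minAreaRect(t[:,:2].astype(np.float32)))
```

```text
t 2.57 p [487.4 -13.1 189.2] x [ 0.543 -0.84  -0.007] z [-0.019 -0.004 -1.   ] J [-0.27  0.33  1.54 -0.01  1.3   0.73] F [ 0.  -0.1  0.2] w 88.2
mid 3532 43.70639280059177 ((473.7408447265625, -28.419631958007812), (70.4630355834961, 44.8022346496582), 31.74654197692871)
```

View pics/w2.png

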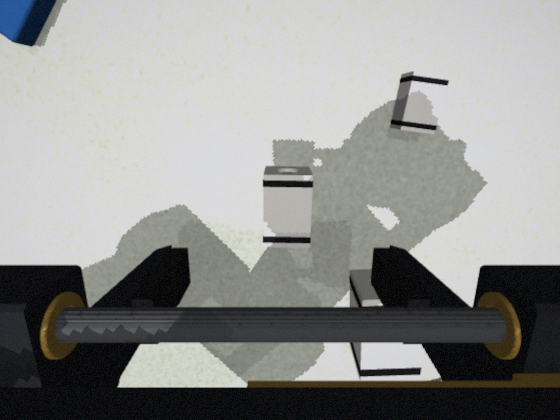

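The middle spacer is at (288,205) between the small one (420,100) and the large one (385,325). Its fit is 70 x 45 mm, centre (473.7,-28.4), yaw 31.7°. I'll tilt the tool 30° and descend along its axis.

```bash
cat > g.py <<'E'
from h import *
Rg=down(-58.25,-30);z=Rg.as_matrix()[:,2]
G=np.array([473.7,-28.4,28.])+19*z
E
python3 - <<'E'
from g import *
print(z,G)
rows(G-90*z,Rg,8,6)
E
```

```text
[-0.42517611 -0.26310696 -0.8660254 ] [465.62165386 -33.39903227  11.54551733]
dist 101.2 ang 29.0 step 16.9 4.83
1.3, -2.9, 16.6, -4.83, 0.01, 0.21, 1.2, -4.3, 16.3, -4.83, 0.01, 0.21, 1.2, -5.6, 15.9, -4.83, 0.01, 0.21, 1.2, -6.9, 15.3, -4.83, 0.01, 0.21, 1.2, -8.2, 14.7, -4.83, 0.01, 0.21, 1.1, -9.4, 13.9, -4.83, 0.01, 0.21
```

Emit:
{"api": "drive_tool", "payload": {
  "rows": [1,-3,17,-5,0,0,1,-4,16,-5,0,0,1,-6,16,-5,0,0,1,-7,15,-5,0,0,1,-8,15,-5,0,0,1,-9,14,-5,0,0,0,0,0,0,0,0]
}}

```text
time_s: 3.2
tool_pos: [501.6, -2.4, 88.7]
orientation: [2.581, 0.001, -0.984]
ft_force: [-0.1, 0.1, -1.1]
gripper_width: 88.4
```

Run:
```python
from g import *
stat();rows(G,Rg,8,7)
```

```text
t 3.2 p [501.6  -2.4  88.7] x [ 0.554 -0.833 -0.001] z [-0.443 -0.294 -0.847] J [-0.08  0.68  1.35 -0.33  1.57  0.99] F [-0.1  0.1 -1.1] w 88.4
dist 90.6 ang 2.8 step 12.9 0.4
0.8, -0.2, 12.9, 0.3, -0.13, 0.23, 0.9, -0.1, 12.9, 0.3, -0.13, 0.23, 0.9, -0, 12.9, 0.3, -0.13, 0.23, 0.9, 0, 12.9, 0.3, -0.13, 0.23, 1, 0.1, 12.9, 0.3, -0.13, 0.23, 1, 0.2, 12.9, 0.3, -0.13, 0.23, 1, 0.2, 12.9, 0.3, -0.13, 0.23
```

Emit:
{"api": "drive_tool", "payload": {
  "rows": [1,0,13,0.3,0,0.3,1,0,13,0.3,0,0.3,1,0,13,0.3,0,0.3,1,0,13,0.3,0,0.3,1,0,13,0.3,0,0.3,0,0,5,0,0,0,0,0,0,0,0,0]
}}

```text
time_s: 3.78
tool_pos: [473.7, -20.8, 31.3]
orientation: [2.627, -0.014, -0.995]
ft_force: [-0.2, -0.3, 0.5]
gripper_width: 87.9
```

Run:
```python
from g import *
stat();rows(G,Rg,8,3)
```

```text
t 3.78 p [473.7 -20.8  31.3] x [ 0.544 -0.839  0.014] z [-0.406 -0.278 -0.87 ] J [-0.12  0.7   1.51 -0.34  1.35  1.03] F [-0.2 -0.3  0.5] w 87.9
dist 24.8 ang 1.6 step 8.3 0.52
2, 0.7, 8, -0.18, -0.43, 0.23, 2, 0.7, 8, -0.18, -0.43, 0.23, 2.1, 0.6, 8, -0.18, -0.43, 0.23
```

Emit:
{"api": "drive_tool", "payload": {
  "rows": [2,1,8,0,-0.4,0.2,2,1,8,0,-0.4,0.2,2,1,8,0,-0.4,0.2,0,0,2,0,0,0,0,0,0,0,0,0]
}}

```text
time_s: 4.2
tool_pos: [464.7, -34.7, 11.0]
orientation: [2.633, -0.002, -1.015]
ft_force: [0.1, -0.5, -0.0]
gripper_width: 88.2
```

Run:
```python
from g import *
stat();rows(G,Rg,8,2)
```

```text
t 4.2 p [464.7 -34.7  11. ] x [ 0.528 -0.849  0.002] z [-0.412 -0.259 -0.874] J [-0.16  0.72  1.55 -0.34  1.29  1.02] F [ 0.1 -0.5 -0. ] w 88.2
dist 1.7 ang 0.9 step 0.9 0.45
-0.3, -0.5, -0.6, -0.44, -0.08, 0.02, -0.3, -0.5, -0.6, -0.44, -0.08, 0.02
```

Emit:
{"api": "drive_tool", "payload": {
  "rows": [0,0,-0.5,0,0,0,0,0,0,0,0,0,0,0,0,0,0,0,0,0,0,0,0,0,0,0,0,0,0,0,0,0,0,0,0,0,0,0,0,0,0,0,0,0,0,0,0,0],
  "hand": 1,
  "force": 35
}}

```text
time_s: 4.87
tool_pos: [465.7, -34.3, 11.8]
orientation: [2.634, -0.003, -1.014]
ft_force: [-0.9, -0.9, -0.2]
gripper_width: 43.6
```

Run:
```python
from g import *
stat();p,r,s=pose()
# spacer in the tool frame, from measured lie
Rs=R.from_euler('z',31.75,degrees=True)
print('rel pos',r.inv().apply(np.array([473.7,-28.4,22])-p),'axis in tool',r.inv().apply(Rs.as_matrix()[:,0]))
```

```text
t 4.87 p [465.7 -34.3  11.8] x [ 0.528 -0.849  0.003] z [-0.411 -0.259 -0.874] J [-0.15  0.72  1.55 -0.34  1.29  1.02] F [-0.9 -0.9 -0.2] w 43.6
rel pos [ -0.76622106  -3.73899901 -13.77476723] axis in tool [ 0.002614   -0.87407388 -0.48578598]
```

Gripped at 43.6 mm wide. Lifting straight up first.

Emit:
{"api": "drive_tool", "payload": {
  "rows": [0,10,-17,0,0,0,0,15,-26,0,0,0,0,15,-26,0,0,0,0,15,-26,0,0,0,0,15,-26,0,0,0,0,15,-26,0,0,0,0,10,-15,0,0,0,0,0,0,0,0,0]
}}

```text
time_s: 5.53
tool_pos: [460.5, -35.7, 205.9]
orientation: [2.631, 0.003, -1.014]
ft_force: [-0.2, 0.7, -2.0]
gripper_width: 43.5
```

```bash
cat >> g.py <<'E'
Rf=down(0,60.9)
rel=np.array([-0.3,-3.74,-13.77])   # spacer centre in tool
def tcp(c,Rr): return np.array(c,float)-Rr.apply(rel)
def sp():
    p,r,s=pose();print('spacer c',(p+r.apply(rel)).round(1),'axis up?',r.apply([0,-.874,-.486]).round(3))
E
python3 - <<'E'
from g import *
stat();rows(tcp([505,180,280],Rf),Rf,8,18)
E
```

```text
t 5.53 p [460.5 -35.7 205.9] x [ 0.528 -0.849 -0.003] z [-0.416 -0.256 -0.872] J [-0.16  0.46  1.36 -0.33  1.71  0.87] F [-0.2  0.7 -2. ] w 43.5
dist 239.1 ang 103.7 step 13.3 5.76
-9.3, -5.9, -7.4, 4.53, -0.96, -3.42, -9.1, -7, -6.7, 4.53, -0.96, -3.42, -8.7, -8, -5.9, 4.53, -0.96, -3.42, -8.3, -9, -5.1, 4.53, -0.96, -3.42, -7.8, -9.8, -4.3, 4.53, -0.96, -3.42, -7.3, -10.6, -3.3, 4.53, -0.96, -3.42, -6.7, -11.2, -2.3, 4.53, -0.96, -3.42, -6, -11.8, -1.3, 4.53, -0.96, -3.42
```

Emit:
{"api": "drive_tool", "payload": {
  "rows": [-9,-6,-7,4.5,-1,-3.4,-9,-7,-7,4.5,-1,-3.4,-9,-8,-6,4.5,-1,-3.4,-8,-9,-5,4.5,-1,-3.4,-8,-10,-4,4.5,-1,-3.4,-7,-11,-3,4.5,-1,-3.4,-7,-11,-2,4.5,-1,-3.4,-6,-12,-1,4.5,-1,-3.4]
}}

```text
time_s: 6.2
tool_pos: [479.7, 70.3, 226.1]
orientation: [-2.934, 0.228, -0.557]
ft_force: [-0.2, -0.2, -2.6]
gripper_width: 43.5
```

Run:
```python
from g import *
stat();rows(tcp([505,180,280],Rf),Rf,8,11)
```

```text
t 6.2 p [479.7  70.3 226.1] x [ 0.827 -0.515 -0.226] z [-0.079  0.292 -0.953] J [-0.24  0.31  1.48  0.27  1.51  0.3 ] F [-0.2 -0.2 -2.6] w 43.5
dist 130.2 ang 56.2 step 11.8 5.11
-4.6, -10.9, -0.8, 3.99, -0.8, -3.09, -4, -11.1, 0, 3.99, -0.8, -3.09, -3.4, -11.3, 0.8, 3.99, -0.8, -3.09, -2.8, -11.4, 1.7, 3.99, -0.8, -3.09, -2.1, -11.4, 2.5, 3.99, -0.8, -3.09, -1.5, -11.3, 3.3, 3.99, -0.8, -3.09, -0.8, -11.1, 4.1, 3.99, -0.8, -3.09, -0.2, -10.8, 4.9, 3.99, -0.8, -3.09
```

Emit:
{"api": "drive_tool", "payload": {
  "rows": [-5,-11,-1,5,-1,-4,-4,-11,0,5,-1,-4,-3,-11,1,5,-1,-4,-3,-11,2,5,-1,-4,-2,-11,3,5,-1,-4,-1,-11,4,5,-1,-4,-1,-11,5,5,-1,-4,0,-11,5,5,-1,-4]
}}

```text
time_s: 6.87
tool_pos: [491.4, 160.1, 256.1]
orientation: [-2.113, 0.021, -0.02]
ft_force: [-0.4, 0.9, -1.3]
gripper_width: 43.9
```

Run:
```python
from g import *
stat();sp();rows(tcp([505,180,280],Rf),Rf,8,4)
```

```text
t 6.87 p [491.4 160.1 256.1] x [ 1.    -0.02  -0.021] z [ 0.006  0.857 -0.516] J [-0.35  0.39  1.62  0.94  1.61 -0.52] F [-0.4  0.9 -1.3] w 43.9
spacer c [491.2 150.2 266.4] axis up? [0.021 0.035 0.999]
dist 36.0 ang 2.6 step 9.0 0.64
3.2, -7, 4.7, 0.49, -0.1, -0.4, 3.3, -6.9, 4.7, 0.49, -0.1, -0.4, 3.4, -6.8, 4.8, 0.49, -0.1, -0.4, 3.4, -6.8, 4.8, 0.49, -0.1, -0.4
```

Spacer upright. I'll look at its upper end with the top and scene cameras (depth and crop) before choosing the approach.

Emit:
{"api": "drive_tool", "payload": {
  "rows": [3,-7,5,0.5,0,-0.4,3,-7,5,0.5,0,-0.4,3,-7,5,0.5,0,-0.4,2,-4,3,0,0,0,0,0,0,0,0,0]
}}

```text
time_s: 7.28
tool_pos: [504.0, 190.7, 264.7]
orientation: [-2.088, 0.015, -0.014]
ft_force: [0.9, -0.1, -1.6]
gripper_width: 43.6
```

Run:
```python
from g import *
stat();sp();P0,r,s=pose();C=P0+r.apply(rel)
crops=[]
for n in('top','scene'):
    p,d,c=snap(n,n+'2.png');P=cloud(d,c)
    T=np.linalg.inv(c['world_from_camera']);q=T[:3,:3]@(C+[0,0,35])+T[:3,3];f=210/np.tan(np.radians(c['vertical_fov'])/2)
    u,v=int(q[0]/q[2]*f+c['cx']),int(q[1]/q[2]*f+c['cy']);print(n,u,v)
    if n=='top': print(P[v-14:v+15:2,u-14:u+15:2,2].round(0).astype(int))
    crops.append(cv2.resize(p[v-35:v+45,u-40:u+40],(400,400),interpolation=cv2.INTER_CUBIC))
cv2.imwrite('pics/crop2.png',np.hstack(crops))
```

```text
t 7.28 p [504.  190.7 264.7] x [ 1.    -0.014 -0.015] z [ 0.005  0.869 -0.494] J [-0.29  0.4   1.58  0.99  1.59 -0.48] F [ 0.9 -0.1 -1.6] w 43.6
spacer c [503.7 180.6 274.8] axis up? [0.015 0.009 1.   ]
top 210 216
[[   0   -2   -4   -1   -3   -4   -1    0   -1   -4 1089   -6   -5    0
    -5]
 [  -4   -2    0   -3   -6   -5   -4    0  278  278 1089  285  287  291
   293]
 [  -3   -4   -8  305  309   -2   -3  276  276  282  284  291  288  290
   290]
 [  -5   -2   -2  307  307  307  310  309  309  308  309  306  308  292
   293]
 [  -4   -4   -2  308  306  309  308  308  306  309  310  308  309  309
   291]
 [   2    1   -7  306  310  308  308  309  309  309  309  307  307  310
   287]
 [  -1   -2  308  307  308  307  305  303  306  305  308  307  310  306
   282]
 [  -2    2  307  309  307  305  305  305 1089  305  308  308  309  304
   279]
 [   1   -2  307  310  308  304  302  305  304  305  310  308  307  300
   273]
 [  -3   -2  309  308  309  307  306  304  305  303  310  308  310  295
   270]
 [  -1    1  304  308  309  306  304  306  303  307  309  307  309  288
   266]
 [  27   21  308  307  309  310  307  312  308  308  308  310  307  285
   266]
 [  19  309  307  306  305  310  308  309  310  305  312  308  305  285
   262]
 [  23   25  296  301  304  304  308  310  309  308  309  308  304  278
   255]
 [  25   24   25  273  277  280  282  285  288  289  294  301  300  272
   251]]
scene 266 97
```

View pics/crop2.png

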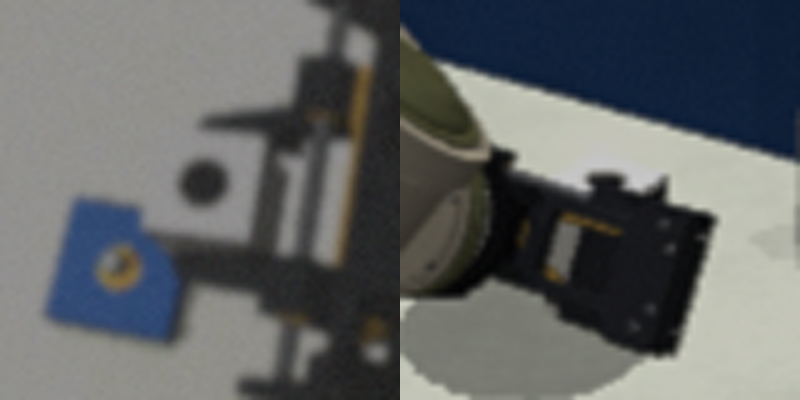

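The upper mouth reads only about 4 mm deep by camera (dimple-like), so the lower end is probably the deep one. Next I feel for it with the pin. I first check the spacer centre against the gauge in the same camera.

Run:
```python
from g import *
p,d,c=load('top2.png');P=cloud(d,c)
m=(P[...,2]>299)&(P[...,2]<316)&(np.hypot(P[...,0]-504,P[...,1]-180)<34)
t=P[m];print(len(t),np.median(t[:,2]),t.mean(0),cv2.minAreaRect(t[:,:2].astype(np.float32)))
g=p.astype(int).sum(2); mm=m&(g<np.percentile(g[m],12));k=cv2.connectedComponentsWithStats((m&(g<180)).astype(np.uint8));
print(np.percentile(g[m],[2,10,20,50,90]))
h=P[m&(g<g[m].min()+60)&(np.hypot(P[...,0]-504,P[...,1]-180)<14)];print('hole',len(h),h.mean(0))
q=(P[...,2]>18)&(P[...,2]<30)&(np.hypot(P[...,0]-503,P[...,1]-277)<55);print('gauge',cv2.minAreaRect(P[q][:,:2].astype(np.float32)))
rows(tcp([505.6,278.2,135],Rf),Rf,8,10)
```

```text
505 307.68371548692573 [501.93312347 179.81010422 307.22118737] ((502.8509826660156, 180.29100036621094), (45.043155670166016, 45.26857376098633), 89.58909606933594)
[125.  202.  273.2 409.  432. ]
hole 39 [504.28246151 181.71881108 304.22055414]
gauge ((502.9576416015625, 277.2581787109375), (70.98612976074219, 69.70550537109375), 85.72867584228516)
dist 170.7 ang 1.3 step 17.1 0.13
0.3, 7.3, 15.4, 0.05, -0.03, -0.11, 0.3, 7.3, 15.4, 0.05, -0.03, -0.11, 0.3, 7.3, 15.4, 0.05, -0.03, -0.11, 0.3, 7.3, 15.4, 0.05, -0.03, -0.11, 0.3, 7.3, 15.4, 0.05, -0.03, -0.11, 0.3, 7.3, 15.4, 0.05, -0.03, -0.11, 0.2, 7.4, 15.4, 0.05, -0.03, -0.11, 0.2, 7.4, 15.4, 0.05, -0.03, -0.11
```

Emit:
{"api": "drive_tool", "payload": {
  "rows": [0,7,15,0,0,0,0,7,15,0,0,0,0,7,15,0,0,0,0,7,15,0,0,0,0,7,15,0,0,0,0,7,15,0,0,0,0,7,15,0,0,0,0,7,15,0,0,0]
}}

```text
time_s: 8.05
tool_pos: [505.4, 266.4, 155.3]
orientation: [-2.097, 0.005, -0.02]
ft_force: [0.5, 0.2, -0.6]
gripper_width: 44.3
```

Run:
```python
from g import *
stat();sp();rows(tcp([505.3,278,115],Rf),Rf,8,6)
```

```text
t 8.05 p [505.4 266.4 155.3] x [ 1.    -0.02  -0.005] z [ 0.014  0.865 -0.502] J [-0.14  0.56  1.7   1.09  1.33 -0.66] F [ 0.5  0.2 -0.6] w 44.3
spacer c [505.  256.4 165.5] axis up? [0.006 0.018 1.   ]
dist 54.8 ang 1.6 step 9.1 0.26
0, 5.4, 7.3, 0.17, -0.14, -0.14, 0, 5.4, 7.3, 0.17, -0.14, -0.14, 0, 5.5, 7.3, 0.17, -0.14, -0.14, 0, 5.5, 7.3, 0.17, -0.14, -0.14, 0, 5.5, 7.3, 0.17, -0.14, -0.14, 0, 5.5, 7.3, 0.17, -0.14, -0.14
```

Emit:
{"api": "drive_tool", "payload": {
  "rows": [0,5,7,0.2,0,0,0,5,7,0.2,0,0,0,5,7,0.2,0,0,0,5,7,0.2,0,0,0,3,4,0.2,0,0,0,0,0,0,0,0,0,0,0,0,0,0]
}}

```text
time_s: 8.63
tool_pos: [505.7, 283.7, 115.6]
orientation: [-2.079, 0.007, -0.02]
ft_force: [0.2, -0.3, -1.7]
gripper_width: 44.0
```

Run:
```python
from g import *
stat();sp();rows(tcp([505.3,278,95],Rf),Rf,8,6)
```

```text
t 8.63 p [505.7 283.7 115.6] x [ 1.    -0.02  -0.007] z [ 0.015  0.874 -0.487] J [-0.1   0.64  1.73  1.15  1.27 -0.75] F [ 0.2 -0.3 -1.7] w 44.0
spacer c [505.2 273.5 125.6] axis up? [0.007 0.001 1.   ]
dist 30.9 ang 1.2 step 5.2 0.2
0, 4.1, 3.1, 0, -0.14, -0.15, 0, 4.1, 3.1, 0, -0.14, -0.15, 0, 4.1, 3.1, 0, -0.14, -0.15, -0, 4.1, 3.1, 0, -0.14, -0.15, -0, 4.1, 3.1, 0, -0.14, -0.15, -0, 4.1, 3.1, 0, -0.14, -0.15
```

Emit:
{"api": "drive_tool", "payload": {
  "rows": [0,4,3,0,0,0,0,4,3,0,0,0,0,4,3,0,-0.2,-0.2,0,4,3,0,-0.2,-0.2,0,4,3,0,-0.2,-0.2,0,4,3,0,-0.2,-0.2,0,0,0,0,0,0]
}}

```text
time_s: 9.22
tool_pos: [506.5, 287.5, 83.8]
orientation: [-2.079, -0.002, -0.0]
ft_force: [0.8, -0.1, -2.1]
gripper_width: 44.0
```

Run:
```python
from g import *
stat();sp();p,d,c=snap('scene','s3.png')
cv2.imwrite('pics/crop3.png',cv2.resize(p[110:220,220:370],(750,550),interpolation=cv2.INTER_CUBIC))
p,d,c=snap('top','t3.png');P=cloud(d,c)
m=(P[...,2]>120)&(P[...,2]<138)&(np.hypot(P[...,0]-504,P[...,1]-278)<34)
print(cv2.minAreaRect(P[m][:,:2].astype(np.float32)),np.median(P[m][:,2]))
rows(tcp([505.3,278,85],Rf),Rf,8,4)
```

```text
t 9.22 p [506.5 287.5  83.8] x [ 1.    -0.     0.002] z [ 0.002  0.874 -0.487] J [-0.1   0.7   1.73  1.16  1.25 -0.82] F [ 0.8 -0.1 -2.1] w 44.0
spacer c [506.2 277.3  93.7] axis up? [-0.002  0.001  1.   ]
((504.37054443359375, 276.6421813964844), (44.042503356933594, 44.78923034667969), 0.1950146108865738) 126.66614680099087
dist 9.6 ang 0.2 step 2.4 0.04
-0.3, 2, 1.3, 0, -0.03, 0.03, -0.3, 2, 1.3, 0, -0.03, 0.03, -0.3, 2, 1.3, 0, -0.03, 0.03, -0.3, 2, 1.3, 0, -0.03, 0.03
```

View pics/crop3.png

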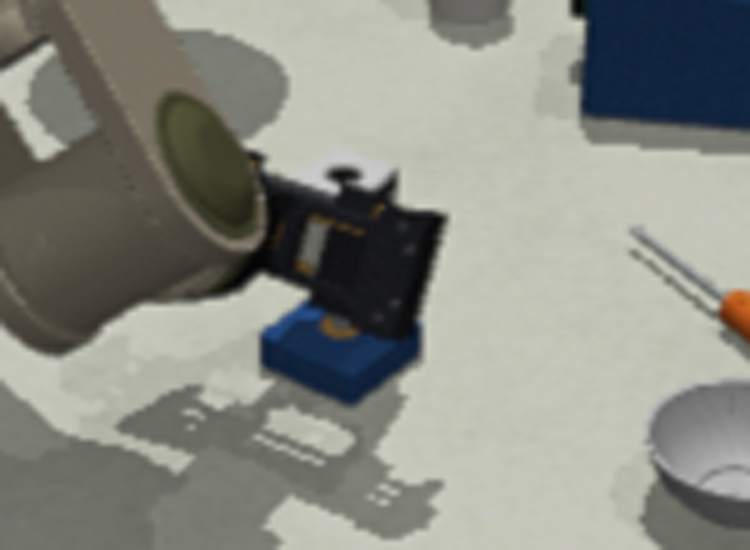

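Emit:
{"api": "drive_tool", "payload": {
  "rows": [-0.5,2.3,2,0,0,0,-0.3,2.6,1.5,0,0,0,0,2.6,1.5,0,0,0,0,1.7,1,0,0,0,0,0,0,0,0,0]
}}

```text
time_s: 9.73
tool_pos: [505.9, 288.3, 73.1]
orientation: [-2.079, -0.004, -0.001]
ft_force: [0.3, -0.1, -1.3]
gripper_width: 43.7
```

```bash
python3 -c "
from g import *
stat();sp()"
```

```text
t 9.73 p [505.9 288.3  73.1] x [ 1.    -0.001  0.004] z [ 0.003  0.874 -0.487] J [-0.1   0.72  1.74  1.17  1.24 -0.85] F [ 0.3 -0.1 -1.3] w 43.7
spacer c [505.6 278.1  83.1] axis up? [-0.004  0.001  1.   ]
```

Emit:
{"api": "drive_tool", "payload": {
  "rows": [0,1.7,1,0,0,0,0,1.7,1,0,0,0,0,0,0,0,0,0]
}}

```text
time_s: 9.98
tool_pos: [506.0, 288.4, 68.7]
orientation: [-2.079, -0.004, -0.001]
ft_force: [-0.2, 0.6, -2.4]
gripper_width: 43.8
```

Emit:
{"api": "drive_tool", "payload": {
  "rows": [0,1.7,1,0,0,0,0,1.7,1,0,0,0,0,0,0,0,0,0]
}}

```text
time_s: 10.23
tool_pos: [506.1, 288.5, 64.5]
orientation: [-2.079, -0.005, -0.001]
ft_force: [-0.6, 0.2, -1.6]
gripper_width: 43.4
```

Centre is now near 74.5 mm with no force, well below the 81 mm dimple stop, so the lower end takes the pin. I continue gently to seat it.

Emit:
{"api": "drive_tool", "payload": {
  "rows": [0,1.7,1,0,0,0,0,1.7,1,0,0,0,0,1.7,1,0,0,0,0,1.7,1,0,0,0,0,0,0,0,0,0]
}}

```text
time_s: 10.65
tool_pos: [506.2, 288.7, 55.7]
orientation: [-2.079, -0.005, -0.001]
ft_force: [-0.5, -0.0, -1.4]
gripper_width: 43.7
```

Emit:
{"api": "drive_tool", "payload": {
  "rows": [0,1.7,1,0,0,0,0,0,0,0,0,0]
}}

```text
time_s: 10.82
tool_pos: [506.2, 288.7, 53.5]
orientation: [-2.079, -0.005, -0.001]
ft_force: [-0.1, -0.1, -0.6]
gripper_width: 43.7
```

Emit:
{"api": "drive_tool", "payload": {
  "rows": [0,1.7,1,0,0,0,0,0.9,0.5,0,0,0,0,0,0,0,0,0]
}}

```text
time_s: 11.07
tool_pos: [506.3, 288.8, 50.8]
orientation: [-2.078, -0.005, -0.001]
ft_force: [-0.9, -0.0, -0.1]
gripper_width: 43.8
```

Emit:
{"api": "drive_tool", "payload": {
  "rows": [0,0.9,0.5,0,0,0,0,0,0,0,0,0]
}}

```text
time_s: 11.23
tool_pos: [506.4, 288.8, 50.9]
orientation: [-2.075, -0.005, -0.001]
ft_force: [0.6, -0.2, -2.6]
gripper_width: 43.6
```

Emit:
{"api": "drive_tool", "payload": {
  "rows": [0,0.9,0.5,0,0,0,0,0,0,0,0,0]
}}

```text
time_s: 11.4
tool_pos: [506.5, 288.9, 50.9]
orientation: [-2.073, -0.006, -0.001]
ft_force: [-0.7, -0.1, -0.2]
gripper_width: 44.0
```

```bash
python3 -c "
from g import *
stat();sp()"
```

```text
t 11.4 p [506.5 288.9  50.9] x [ 1.    -0.001  0.006] z [ 0.004  0.876 -0.481] J [-0.1   0.77  1.74  1.19  1.22 -0.91] F [-0.7 -0.1 -0.2] w 44.0
spacer c [506.2 278.7  60.8] axis up? [-0.006 -0.005  1.   ]
```

Seated: motion stopped at centre ≈ 60.8 mm against the expected 60, so the lower end is the deep hole. I'll lift off vertically and flip the spacer in the air.

Emit:
{"api": "drive_tool", "payload": {
  "rows": [0,-2.6,-1.5,0,0,0,0,-5.2,-3,0,0,0,0,-9,-5,0,0,0,0,-9,-5,0,0,0,0,-9,-5,0,0,0,0,-13,-7,0,0,0,0,-17,-10,0,0,0,0,-17,-10,0,0,0]
}}

```text
time_s: 12.07
tool_pos: [504.8, 287.7, 149.4]
orientation: [-2.076, -0.001, -0.001]
ft_force: [0.7, -0.4, -1.6]
gripper_width: 43.8
```

```bash
python3 -c "
from g import *
stat();sp();rows(np.array([450,190,340.]),Rf,8,10)"
```

```text
t 12.07 p [504.8 287.7 149.4] x [ 1.    -0.001  0.001] z [ 0.001  0.875 -0.484] J [-0.1   0.59  1.7   1.12  1.32 -0.68] F [ 0.7 -0.4 -1.6] w 43.8
spacer c [504.4 277.5 159.3] axis up? [-0.001 -0.002  1.   ]
dist 221.1 ang 0.2 step 22.1 0.02
-5.5, -11.9, -17.8, -0.01, -0.01, 0, -5.5, -11.9, -17.8, -0.01, -0.01, 0, -5.5, -11.9, -17.8, -0.01, -0.01, 0, -5.5, -11.9, -17.8, -0.01, -0.01, 0, -5.5, -11.9, -17.8, -0.01, -0.01, 0, -5.5, -11.9, -17.8, -0.01, -0.01, 0, -5.5, -11.9, -17.8, -0.01, -0.01, 0, -5.5, -11.9, -17.8, -0.01, -0.01, 0
```

Emit:
{"api": "drive_tool", "payload": {
  "rows": [-5,-12,-18,0,0,0,-5,-12,-18,0,0,0,-6,-12,-18,0,0,0,-6,-12,-18,0,0,0,-6,-12,-18,0,0,0,-6,-12,-18,0,0,0,-6,-12,-18,0,0,0,-6,-12,-18,0,0,0]
}}

```text
time_s: 12.73
tool_pos: [451.7, 207.3, 317.5]
orientation: [-2.083, -0.005, 0.003]
ft_force: [-0.2, -1.6, -1.4]
gripper_width: 44.0
```

Emit:
{"api": "drive_tool", "payload": {
  "rows": [0,0,0,0,-1.7,3,0,0,0,0,-3,5.5,0,0,0,0,-3.4,6.1,0,0,0,0,-3.4,6.1,0,0,0,0,-3.4,6.1,0,0,0,0,-3.4,6.1,0,0,0,0,-3.4,6.1,0,0,0,0,-3.4,6.1]
}}

```text
time_s: 13.4
tool_pos: [445.2, 206.0, 330.6]
orientation: [-2.114, 0.91, -0.024]
ft_force: [-0.1, 0.5, -1.6]
gripper_width: 43.7
```

```bash
cat >> g.py <<'E'
Rx=R.from_euler('y',180,degrees=True)*Rf
E
python3 -c "
from g import *
stat();sp();rows(pose()[0],Rx,8,18)"
```

```text
t 13.4 p [445.2 206.  330.6] x [ 0.613 -0.015 -0.79 ] z [-0.387  0.866 -0.317] J [-0.24  0.44  1.45  1.    2.04  0.42] F [-0.1  0.5 -1.6] w 43.7
spacer c [452.9 195.9 337.2] axis up? [0.79  0.016 0.613]
dist 0.0 ang 127.8 step 0.0 7.1
0, 0, 0, -0.03, -3.53, 6.16, 0, 0, 0, -0.03, -3.53, 6.16, 0, 0, 0, -0.03, -3.53, 6.16, 0, 0, 0, -0.03, -3.53, 6.16, 0, 0, 0, -0.03, -3.53, 6.16, 0, 0, 0, -0.03, -3.53, 6.16, 0, 0, 0, -0.03, -3.53, 6.16, 0, 0, 0, -0.03, -3.53, 6.16
```

Emit:
{"api": "drive_tool", "payload": {
  "rows": [0,0,0,0,-3.5,6.1,0,0,0,0,-3.5,6.1,0,0,0,0,-3.5,6.1,0,0,0,0,-3.5,6.1,0,0,0,0,-3.5,6.1,0,0,0,0,-3.5,6.1,0,0,0,0,-3.5,6.1,0,0,0,0,-3.5,6.1]
}}

```text
time_s: 14.07
tool_pos: [442.0, 205.9, 337.0]
orientation: [1.13, 1.23, -3.063]
ft_force: [-0.0, -0.1, -2.3]
gripper_width: 43.6
```

```bash
python3 -c "
from g import *
stat();sp();rows(np.array([445,206,330.]),Rx,8,12)"
```

```text
t 14.07 p [442.  205.9 337. ] x [-0.333 -0.026 -0.942] z [-0.472  0.87   0.143] J [-0.23  0.6   1.52  1.27  2.26  1.28] F [-0.  -0.1 -2.3] w 43.6
spacer c [451.7 195.8 334.1] axis up? [ 0.943  0.007 -0.334]
dist 7.6 ang 70.5 step 0.6 5.88
0.5, -0.4, -0.2, -0.05, -2.97, 5.07, 0.4, -0.4, -0.2, -0.05, -2.97, 5.07, 0.4, -0.5, -0.2, -0.05, -2.97, 5.07, 0.3, -0.5, -0.3, -0.05, -2.97, 5.07, 0.3, -0.5, -0.3, -0.05, -2.97, 5.07, 0.2, -0.5, -0.3, -0.05, -2.97, 5.07, 0.1, -0.5, -0.3, -0.05, -2.97, 5.07, 0.1, -0.6, -0.3, -0.05, -2.97, 5.07
```

Emit:
{"api": "drive_tool", "payload": {
  "rows": [0,0,0,0,-3.4,6,0,0,0,0,-3.4,6,0,0,0,0,-3.4,6,0,0,0,0,-3.4,6,0,0,0,0,-3.4,6,0,0,0,0,-3.4,6,0,0,0,0,-3.4,6,0,0,0,0,-2,3.5]
}}

```text
time_s: 14.73
tool_pos: [438.9, 206.4, 342.1]
orientation: [1.088, 0.278, -3.111]
ft_force: [0.5, 0.1, -2.3]
gripper_width: 43.5
```

```bash
python3 -c "
from g import *
stat();sp();rows(np.array([445,206,330.]),Rx,8,4)"
```

```text
t 14.73 p [438.9 206.4 342.1] x [-0.961 -0.029 -0.275] z [-0.154  0.881  0.447] J [-0.28  0.63  1.81  1.56  2.21  2.06] F [ 0.5  0.1 -2.3] w 43.5
spacer c [442.1 196.  332.9] axis up? [ 0.275 -0.016 -0.961]
dist 13.6 ang 16.1 step 3.4 4.02
-0.6, -2.9, -1.7, -0.29, -2.27, 3.3, -0.9, -2.8, -1.7, -0.29, -2.27, 3.3, -1.1, -2.8, -1.6, -0.29, -2.27, 3.3, -1.3, -2.7, -1.6, -0.29, -2.27, 3.3
```

Emit:
{"api": "drive_tool", "payload": {
  "rows": [0,0,0,-0.3,-2.3,3.3,0,0,0,-0.3,-2.3,3.3,0,0,0,-0.3,-2.3,3.3,0,0,0,-0.2,-1.1,1.7,0,0,0,0,0,0,0,0,0,0,0,0]
}}

```text
time_s: 15.23
tool_pos: [435.6, 207.0, 346.6]
orientation: [1.066, 0.023, -3.132]
ft_force: [0.3, 0.2, -1.2]
gripper_width: 43.9
```

```bash
python3 -c "
from g import *
stat();sp();rows(pose()[0],Rx,8,2)"
```

```text
t 15.23 p [435.6 207.  346.6] x [-1.    -0.01  -0.023] z [-0.02   0.875  0.483] J [-0.3   0.61  1.92  1.64  2.16  2.26] F [ 0.3  0.2 -1.2] w 43.9
spacer c [436.3 196.7 336.6] axis up? [ 0.023 -0.003 -1.   ]
dist 0.0 ang 1.5 step 0.0 0.73
0, 0, 0, -0.1, -0.57, 0.45, 0, 0, 0, -0.1, -0.57, 0.45
```

Emit:
{"api": "drive_tool", "payload": {
  "rows": [0,0,0,-0.1,-0.6,0.5,0,0,0,0,-0.5,0.4,0,0,0,0,0,0,0,0,0,0,0,0]
}}

```text
time_s: 15.57
tool_pos: [435.4, 207.1, 347.6]
orientation: [1.066, 0.004, -3.14]
ft_force: [0.7, -0.3, -2.1]
gripper_width: 43.7
```

Run:
```python
from g import *
stat();sp();p0,r,s=pose();C=p0+r.apply(rel)
p,d,c=snap('top','t4.png');P=cloud(d,c);zt=C[2]+35
D=np.hypot(P[...,0]-C[0],P[...,1]-C[1])
m=(abs(P[...,2]-zt)<7)&(D<34)
t=P[m];A=np.c_[t[:,:2]-t[:,:2].mean(0),np.ones(len(t))];k=np.linalg.lstsq(A,t[:,2],rcond=None)[0]
print('face',len(t),cv2.minAreaRect(t[:,:2].astype(np.float32)),'slopes deg',np.degrees(k[:2]),'z',k[2])
h=P[(D<16)&(P[...,2]<zt-10)&(P[...,2]>200)];print('hole pts',len(h),np.percentile(h[:,2],[0,50,100]) if len(h) else '')
T=np.linalg.inv(c['world_from_camera']);q=T[:3,:3]@(C+[0,0,35])+T[:3,3];f=210/np.tan(np.radians(c['vertical_fov'])/2)
u,v=int(q[0]/q[2]*f+c['cx']),int(q[1]/q[2]*f+c['cy'])
b=snap('scene','s4.png')[0]
cv2.imwrite('pics/crop4.png',np.hstack([cv2.resize(p[v-40:v+40,u-40:u+40],(350,350)),cv2.resize(b[20:260,150:450],(438,350))]))
```

```text
t 15.57 p [435.4 207.1 347.6] x [-1.    -0.001 -0.004] z [-0.003  0.875  0.484] J [-0.3   0.6   1.93  1.65  2.15  2.28] F [ 0.7 -0.3 -2.1] w 43.7
spacer c [435.7 196.9 337.7] axis up? [ 0.004 -0.003 -1.   ]
face 125 ((448.4396667480469, 196.517578125), (44.47005081176758, 14.971526145935059), 89.86389923095703) slopes deg [-2.52963778  3.13248892] z 371.85390679826446
hole pts 0
```

View pics/crop4.png

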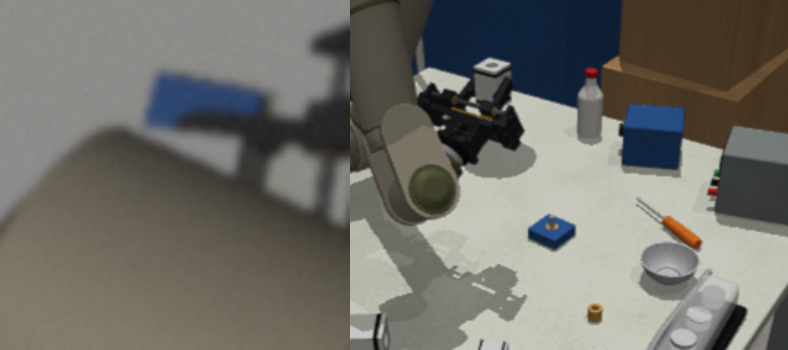

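The scene view shows the spacer upright in the gripper, mouth up, away from the gauge. The forearm hides it from the top camera, so I measure level and depth from the scene camera.

Run:
```python
from g import *
p0,r,s=pose();C=p0+r.apply(rel)
p,d,c=load('s4.png');P=cloud(d,c);zt=C[2]+35
D=np.hypot(P[...,0]-C[0],P[...,1]-C[1])
m=(abs(P[...,2]-zt)<6)&(D<34);t=P[m];A=np.c_[t[:,:2]-t[:,:2].mean(0),np.ones(len(t))]
k=np.linalg.lstsq(A,t[:,2],rcond=None)[0]
print('face',len(t),cv2.minAreaRect(t[:,:2].astype(np.float32)),'slope deg',np.degrees(k[:2]).round(1),'z',k[2])
T=np.linalg.inv(c['world_from_camera']);q=T[:3,:3]@(C+[0,0,35])+T[:3,3];f=210/np.tan(np.radians(c['vertical_fov'])/2)
u,v=int(q[0]/q[2]*f+c['cx']),int(q[1]/q[2]*f+c['cy'])
print((P[v-9:v+10,u-14:u+15:2,2]-zt).round(0).astype(int))
cv2.imwrite('pics/crop5.png',cv2.resize(p[v-25:v+35,u-30:u+30],(500,500),interpolation=cv2.INTER_CUBIC))
```

```text
face 186 ((435.0190124511719, 196.22251892089844), (47.648319244384766, 47.46828842163086), 89.08646392822266) slope deg [-0.1  1.4] z 371.4774035527703
[[-585 -587 -581 -581 -570 -569 -569 -561 -572 -556 -561 -553 -552 -544
  -543]
 [-592 -586 -594 -583 -575 -577 -568 -566 -568 -565 -557 -554 -559 -563
  -552]
 [-601 -596 -589 -588 -590 -588 -582 -580 -573 -581 -573 -567 -557 -559
   532]
 [-610 -597 -602 -596 -595 -590 -591 -583 -579 -578 -574 -571 -570 -568
  -569]
 [-612 -608 -603 -607 -596 -598 -594 -590 -581 -576 -578 -569 -576 -569
  -570]
 [-606 -610 -612 -607 -603 -606   -2    0 -590 -580 -584 -587 -577 -573
  -571]
 [-620 -622 -613 -615 -610    1    0    0    1    1 -588 -592 -585 -584
  -575]
 [-627 -630 -622 -617    1    0   -1    1    0    1   -1    0 -592 -586
  -580]
 [-634 -627 -622    0   -1    1   -2   -1   -1    0    1    0    2    0
  -590]
 [-635 -635    1   -1    2   -1   -2   -3   -4   -1   -1    1   -2   -3
  -598]
 [-645 -635   -1    1    2   -2   -5   -6   -8   -6    1    1   -1   -5
  -604]
 [-653   -3   -1    0    1    1    1    0   -1    1    1   -2   -3   -7
  -613]
 [-660   -4   -4   -2    1   -1    1    1    2   -1    1   -2   -6  -10
  -606]
 [-658   -5   -5   -6   -2   -1   -1    1    1    1   -3   -4   -8  -12
  -615]
 [-669  -10   -8   -5   -3   -4   -4    0    0   -2   -4   -7  -11  -14
  -623]
 [-677  -11  -10   -8   -8   -5   -6   -2   -3   -5   -6  -10  -12  -16
  -633]
 [-686  -24  -12  -11  -10  -11   -8   -5   -5   -7   -9  -14  -15  -18
  -633]
 [-683  -23  -17  -15  -14  -13   -9   -8   -5   -8  -11  -16  -19  -22
  -636]
 [ -26  -25  -19  -17  -14  -14  -13  -12   -8  -13  -15  -18  -17  -18
  -644]]
```

View pics/crop5.png

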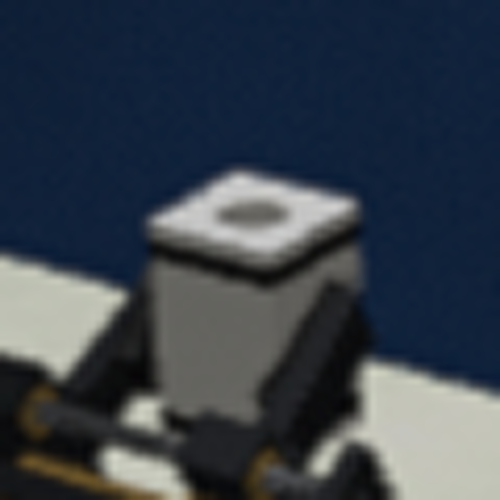

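The crop shows a level top face, and depth inside the mouth reads to 8 mm below the rim, deeper than the 4 mm dimple. I hand in.

```bash
python3 -c "
from g import *
stat();sp();print(robot.get_state()['dq'].round(4));print(robot.hand_in())"
```

```text
t 15.67 p [435.4 207.1 347.5] x [-1.    -0.001 -0.004] z [-0.003  0.875  0.484] J [-0.3   0.6   1.93  1.65  2.15  2.28] F [ 0.2  0.2 -1. ] w 43.5
spacer c [435.7 196.9 337.6] axis up? [ 0.004 -0.003 -1.   ]
[-0.0011  0.0026  0.0012  0.0001  0.0005 -0.    ]
the job is handed in; nothing more can be done
None
```

The spacer is handed in, held still in the gripper at 35 N with its deep hole facing straight up, at 15.7 s on the clock. I gripped the middle-sized spacer, which measured 70 x 44 mm. One end went down on the gauge pin and slid freely past the 81 mm dimple stop. It stopped with the spacer centre at about 60.8 mm (60 mm expected for the deep end), so that end has the deep hole. I then lifted it off, flipped it in the air and held it.

**Last checks**
- **Position:** the spacer centre is at about (436, 197, 338) mm, so its lower end is roughly 300 mm above the bench and clear of the gauge. The arm is at rest and the fingers read 43.5 mm.
- **Level:** by the arm's own pose the axis is vertical to about 0.3°. The scene camera's plane fit showed up to 1.4°, which I put down to pixels on the block's side.
- **Which end is up:** the scene camera's depth in the upper mouth reaches 8 mm below the rim, deeper than the 4 mm dimple. Before the test, the other end had read only about 4 mm.

**What did not work or disagreed**
- The top camera could not confirm the final pose, because the forearm hides the spacer.
- The top and wrist cameras disagreed by 1–2 mm on positions, within the pin's clearance in the hole.
- The wrist force hardly rose when the spacer seated, so the stop shows in position rather than force.

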